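Dip-rod check of a closed soaking tank

ROBOT

A 7-joint arm with a two-finger parallel gripper is mounted at the origin on a cart in front of the work surface, level with it; the furniture and walls round the work are solid. World frame = base frame: x ahead of the robot, y to its left, z up, the work surface at z = 0. Lengths are in m, angles in degrees, forces in N, time in s.
With the tool pointing down it reaches from about 0.35 to 0.9 m from the base axis. Payload 19.9 kg.
Tool frame: the origin (TCP) lies at the very end of the fingers, on their centre line; the grasp point (between the pads) lies 19 mm behind it (ctrl.pinch_z is the distance from the TCP to the grasp point, in m); z points along the fingers, y is the line along which they close (so a half turn about z gives the same grasp; the last joint's range is limited). The gripper opens to 85 mm and grips with 20 to 120 N. Pads are 22 mm wide; open, the fingers measure 114 mm over their backs; the gripper's body (76 mm by 85 mm) begins 54 mm behind the grasp point. The pads swing forward as they close: fully open they stand 13 mm farther back than shut.
Start: joints at [74.112, 23.915, -0.59, 92.452, 0.269, 63.638, -3.037], TCP at [0.146, -0.608, 0.231] pointing down, gripper open.
Joint ranges: [-161.28, 161.28], [-22.2, 115.67], [-73.04, 71.86], [3.21, 147.25], [-68.34, 248.33], [10.77, 114.83], [-161.83, 161.83]. Speed limits (degrees/s): [108.29, 108.29, 136.94, 136.94, 172.46, 172.46, 172.46].

INTERFACE

Orientations are given as a 3x3 rotation matrix whose columns are the frame's x, y, z axes.
In Python, from workcell import ctrl gives the robot as it stands. The module is installed in compiled form; this text tells all that it offers.
- The arm moves only by the tool jog_arm, never from a script. Its arguments are lists of equal length, an entry for each row: "dp": the shift along the tool's x, y, z in cm, a list of three; "rotation": the turn, a rotation vector about the tool's x, y, z in degrees, a list of three; "hand": the opening, from 0 (shut) to 1 (fully open). A call has 1 to 12 rows; each row is the pose to reach, as a shift and turn from the pose commanded when the call began, along the tool's axes at that moment; what a row does not reach only later rows make up. A row lasts 1/12 s, in which the tool goes at most 41.7 mm and 7.16 degrees, less where a joint would pass 70% of its speed; a pose out of reach is approached as far as the arm can. A call with a gripper value outside its range is refused whole. The fingers move at their own pace and stop on an object; "grip_force" is the grip in N (left out, the last holds). Time passes only in rows, so rows that repeat a pose let the fingers close. It gives the time, the measured TCP pose, the force, the opening and the grip force at its end, in the units of the state.
- ctrl.state(): the state, without advancing time (a new reading comes with each control period).
- ctrl.capture(name): name is "scene" or "top" or "wrist"; returns (picture, depth): 400x640x3 uint8, blue, green, red; 400x640 float32, m along the optical axis (not along the pixel's ray), 0 where there is no reading.
- ctrl.camera_params(name): a dict with "camera_matrix" (3x3 intrinsics, pixels), "dist" ([k1, k2, p1, p2, k3] as OpenCV has them; the pictures are not rectified), "R" (3x3) and "t" (3): a world point X has camera coordinates R X + t. Camera axes: x right, y down, z forward; pixel columns grow to the right and rows downward; lengths in m; the calibration is good to about 2 mm. A picture is of the moment at which its call begins: read the wrist's pose just before it. camera_params takes no time and is no camera call; for the wrist camera it gives the pose at the moment of the call.
- ctrl.job_done(): hands the job in; it is judged then, once.
The state is a dict: "time_s": time; "joint_pos": joint angles; "qvel": joint speeds; "tau": joint torques, N m; "tool_pos": TCP position; "eef_rot": TCP orientation; "force": force on the tool from outside, world axes, zero at the start; "ft_torque": the same for the moment, N m; "grip_width": finger opening in m; "grasp_force": force on a finger pad.
Only numpy, scipy, OpenCV 4.12 (cv2) and the standard library are available. Lean on these libraries where they do the work, as an engineer would, in place of code of your own. Each camera call takes 0.05 s, during which the arm holds its last target. There are 200 camera calls.

TASK

The soil cores in the closed steel soaking tank must not be disturbed, so take the dip reading through its slanting tube: pull the grey dust plug out of the tube and put it down in the empty blue-rimmed tray between the tank and the rod's rest, then take the dip rod from its rest and slide it down the tube until its collar sits on the tube's rim. Draw the rod right out again and finish while still holding it, level and still in the air, with its tip over that same tray at least 100 mm above the bench, ready to be read. Leave the wash bottle, the moisture can, the can lid and the stopwatch beside the work where they stand.

Things in the scene. Friction and masses are not known exactly. Their poses are not given: they have to be found in the camera images.
- tank: closed steel soaking tank, fixed, 200 (x) x 240 (y) x 112 mm with a lid whose top, at 122 mm, carries a bar handle up to 147 mm. Origin under its centre at bench height, z up; the dip tube slants up out of its +y wall
- dip_tube: round steel dip tube fixed to the tank. Origin at the centre of its open mouth (rim plane, 141 mm above the bench); z points out of the mouth along the tube axis, 40 degrees above horizontal, away from the tank; x is horizontal. Bore 16 mm diameter and 122 mm long, flaring over the last 12 mm to 24 mm at the mouth; rim 35 mm outside diameter, tube 27 mm. About 105 mm of tube stands outside the wall
- plug_knob (a point): centre of the knob of the grey dust plug that starts loosely seated in the tube's mouth. z: plug axis from stem to knob end, at first along the tube's z. Knob 18 mm diameter, 36 mm long, from 19 mm below this point to 17 mm above; then a 35 mm flange, 6 mm thick, underside (on the rim) 25 mm below this point; then a stem 46 mm long, 14 mm diameter, widening to 22 mm under the flange. 40 g
- rod_grip (a point): middle of the turned wooden handle of the dip rod, 17 mm diameter; the handle runs from 38 mm on the collar side of this point to 38 mm beyond it. z runs along the rod from tip to handle end. The rod starts lying level on its rest, axis 50 mm above the bench, with the handle sticking out free beyond the rest; it has no preferred roll. 236 mm long, about 130 g, balancing about 70 mm from this point towards the tip
- rod_collar (a point): centre of the collar's seating face (the face towards the tip), 48 mm from rod_grip; collar 35 mm diameter, 10 mm thick, lying on the handle side of this face. Same axes as rod_grip. The rod is seated when this point meets the tube's mouth centre
- rod_tip (a point): tip end of the rod, 150 mm from the collar's seating face; shaft 11 mm diameter with a chamfered end. Same axes as rod_grip
- rest: fixed aluminium cradle 120 x 50 mm, two slotted uprights 60 mm high at x = -40 and +40 mm in its frame. Origin under its centre; the rod lies along its x with the tip towards +x, the collar just outside the upright at -40 mm and the handle beyond, over bare bench
- tray: empty shallow blue-rimmed white tray, fixed, 165 (own x) x 241 (own y) x 34 mm, floor about 4 mm above the bench, walls slope so that the floor is about 125 x 200 mm. Origin under its centre, z up
- wash_bottle_b: white wash bottle, 71 mm wide, 222 mm tall, a bystander. Origin at its underside
- can_a: open aluminium moisture can, 56 mm wide, 30 mm tall, a bystander. Origin at its underside
- lid_a: upturned lid of a moisture can, 70 mm wide, 17 mm tall, a bystander. Origin at its underside
- watch: black stopwatch, 70 x 58 x 16 mm, a bystander. Origin at its underside
There are look-alikes about, which are no part of the job. Leave any purple look-alike of the part that bears rod_grip alone.

How it is judged:
By the outcome, as a careful person would: the job done as asked, in the order asked, and still so for the second after the job is handed in, while the arm keeps its last pose, push and grip.
It also fails if it takes over 61 s, if anything falls off the work surface, if the arm or the gripper's body presses on something with over 40 N, if the wrist force passes 120 N, or if a joint passes its speed limit or range.

## Working session

There is one attempt and no reset: what is moved stays moved. The work goes in short steps, Python scripts to look and compute and a tool call to move; the robot and the scene stay as the last step left them, time stands still between calls to the robot, and variables do not carry over. Pictures are saved under pics/ and viewed, at most 10 in all, crops included, and the job is handed in when it is done.

Besides the shell and the picture viewer there is one more tool, called after "Emit:" by a JSON object that holds its "fn" and its "kwargs", one argument or row to a line. jog_arm: Moves the arm, as the interface text tells. Its arguments: {"type":"object","properties":{"dp":{"type":"array"},"rotation":{"type":"array"},"hand":{"type":"array"},"grip_force":{"type":"number"}},"required":["dp","rotation","hand"]}

```bash
mkdir -p pics; cat > h.py <<'E'
import numpy as np, cv2
from workcell import ctrl
def snap(n):
    p={k:np.array(v,float) for k,v in ctrl.camera_params(n).items() if k in("camera_matrix","dist","R","t")}
    im,d=ctrl.capture(n); np.savez(f'{n}.npz',im=im,d=d,**p); return im,d,p
def load(n):
    z=np.load(f'{n}.npz'); return z['im'],z['d'],z
def ray(p,u,v):
    x=cv2.undistortPoints(np.array([[[u,v]]],float),p['camera_matrix'],p['dist'])[0,0]
    return np.array([x[0],x[1],1])
def px(p,d,u,v):
    w=d[int(v)-1:int(v)+2,int(u)-1:int(u)+2]; w=w[w>0]
    return p['R'].T@(ray(p,u,v)*np.median(w)-p['t'].ravel())
def cloud(p,d):
    v,u=np.nonzero(d>0); x=cv2.undistortPoints(np.stack([u,v],1)[:,None].astype(float),p['camera_matrix'],p['dist'])[:,0]
    z=d[v,u]; return (np.c_[x*z[:,None],z]-p['t'].ravel())@p['R'],u,v
def proj(p,X):
    return cv2.projectPoints(np.atleast_2d(X).astype(float),cv2.Rodrigues(p['R'])[0],p['t'],p['camera_matrix'],p['dist'])[0][:,0]
def move(P,R):
    """print dp (cm) and rotvec(deg) from current pose to target"""
    from scipy.spatial.transform import Rotation as Ro
    s=ctrl.state(); R0=np.array(s['eef_rot']); p0=np.array(s['tool_pos'])
    print('dp',np.round(R0.T@(np.array(P)-p0)*100,2),'rot',np.round(Ro.from_matrix(R0.T@R).as_rotvec(degrees=True),2))
E
python3 - <<'E'
from h import *
for n in("scene","top"):
    im,d,p=snap(n); cv2.imwrite(f'pics/{n}1.png',cv2.resize(im,(800,500)))
    print(n, -p['R'].T@p['t'])
print(ctrl.state())
E
```

```text
scene [0.19605342 0.80094319 1.06244121]
top [0.48106568 0.09327225 1.4763177 ]
{'time_s': 0.1, 'joint_pos': array([74.11047893, 23.94448052, -0.59121382, 92.47865253,  0.2697481 ,
       63.63928145, -3.0367375 ]), 'qvel': array([ 0.07297486, -0.01377249, -0.01560427, -0.11759792, -0.00850975,
        0.03290847, -0.00704435]), 'tau': array([ 7.48523325e-04, -8.65828514e+01,  6.79865945e-01, -4.35641170e+01,
        1.92224071e-02,  4.88820937e-03,  5.82713619e-05]), 'tool_pos': array([ 0.14595952, -0.60742032,  0.23074938]), 'eef_rot': array([[ 9.72316297e-01,  2.33668373e-01, -3.30694494e-04],
       [ 2.33668591e-01, -9.72315773e-01,  1.01300288e-03],
       [-8.48327395e-05, -1.06223212e-03, -9.99999432e-01]]), 'force': array([-0.76126373,  0.66803073,  0.57552065]), 'ft_torque': array([-0.07366999,  0.00432838, -0.05741526]), 'grasp_force': 0.0, 'grip_width': 0.08533109173675306}
```

View pics/scene1.png

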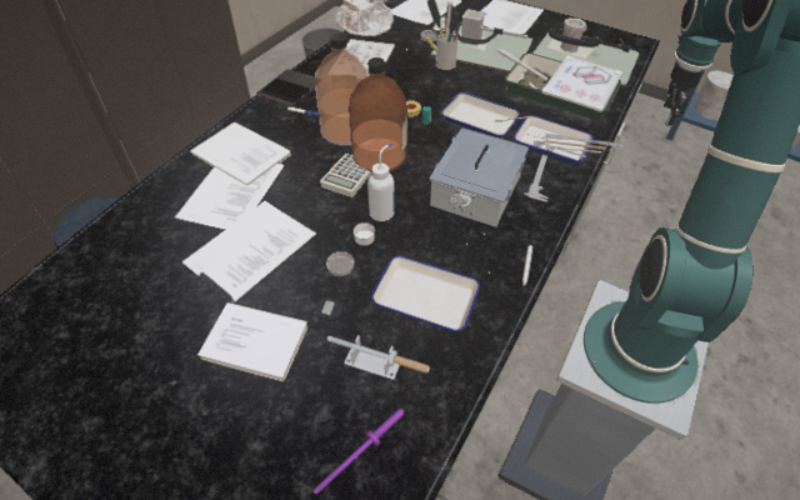

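View pics/top1.png

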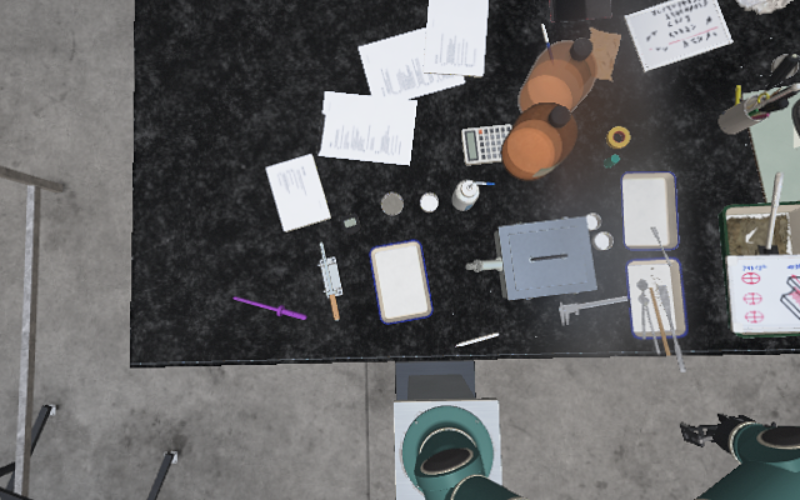

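Top view (800-px scale): tube and plug at (485,266), tray (401,281), rest with the wooden-handled rod (330,283), handle towards the robot. The purple rod at (270,308) is the look-alike. The rod wanted lies on the rest and has a wooden handle. Now I'll enlarge and measure.

```bash
python3 - <<'E'
from h import *
im,d,p=load('top')
a=cv2.resize(im[185:265,240:410],None,fx=4.7,fy=4.7,interpolation=cv2.INTER_CUBIC)
b=cv2.resize(im[185:265,240:410]*0,None,fx=1,fy=1)
cv2.imwrite('pics/topcrop.png',a)
C,u,v=cloud(p,d)
def m(u0,u1,v0,v1,z0,z1): 
    k=(u>=u0)&(u<u1)&(v>=v0)&(v<v1)&(C[:,2]>z0)&(C[:,2]<z1); return C[k]
def line(Q):
    c=Q.mean(0);e=np.linalg.svd(Q-c)[2][0]; t=(Q-c)@e; return c,e,c+e*t.min(),c+e*t.max(),len(Q)
np.set_printoptions(precision=4,suppress=True)
print('bench',np.median(m(150,240,100,180,-.1,.1)[:,2]))
r=m(250,280,190,260,.025,.12); print('rod',line(r))
print('rod z',np.round(r[np.argsort(r[:,0])][::12],3))
t=m(365,403,200,225,.09,.25); print('tube',len(t)); print(t[np.argsort(t[:,1])][::6])
tr=m(293,348,190,262,.01,.06); print('tray',cv2.minAreaRect(tr[:,:2].astype(np.float32)))
tk=m(395,485,170,245,.10,.13); print('tank',cv2.minAreaRect(tk[:,:2].astype(np.float32)))
E
```

```text
bench 0.00042996597616256553
rod (array([0.5092, 0.3363, 0.055 ]), array([-0.9809, -0.1934,  0.0185]), array([0.6363, 0.3614, 0.0526]), array([0.4038, 0.3155, 0.057 ]), 268)
rod z [[0.403 0.318 0.055]
 [0.414 0.322 0.053]
 [0.425 0.314 0.053]
 [0.433 0.321 0.057]
 [0.444 0.318 0.053]
 [0.452 0.324 0.063]
 [0.463 0.323 0.062]
 [0.47  0.332 0.056]
 [0.481 0.327 0.04 ]
 [0.485 0.334 0.062]
 [0.489 0.348 0.027]
 [0.496 0.313 0.054]
 [0.5   0.332 0.05 ]
 [0.515 0.338 0.058]
 [0.53  0.34  0.049]
 [0.546 0.34  0.045]
 [0.561 0.35  0.054]
 [0.569 0.358 0.048]
 [0.575 0.327 0.053]
 [0.587 0.352 0.057]
 [0.602 0.352 0.057]
 [0.617 0.352 0.056]
 [0.633 0.36  0.055]]
tube 240
[[ 0.5402 -0.1738  0.0906]
 [ 0.5855 -0.1709  0.1162]
 [ 0.5782 -0.1702  0.1181]
 [ 0.5745 -0.1695  0.1208]
 [ 0.5932 -0.1687  0.1111]
 [ 0.5889 -0.1667  0.1202]
 [ 0.5439 -0.1661  0.0939]
 [ 0.5585 -0.1631  0.0945]
 [ 0.5657 -0.1595  0.0962]
 [ 0.554  -0.156   0.1128]
 [ 0.5544 -0.1534  0.1074]
 [ 0.5437 -0.1494  0.1069]
 [ 0.5614 -0.1455  0.1133]
 [ 0.5405 -0.143   0.1022]
 [ 0.5505 -0.1405  0.1194]
 [ 0.5435 -0.1368  0.1
[... 175 characters left out ...]
2 -0.1131  0.1385]
 [ 0.561  -0.1102  0.1356]
 [ 0.5573 -0.1058  0.1408]
 [ 0.5496 -0.1035  0.1542]
 [ 0.5393 -0.0997  0.1538]
 [ 0.5567 -0.097   0.1535]
 [ 0.5599 -0.0963  0.1592]
 [ 0.5398 -0.0938  0.1464]
 [ 0.5642 -0.0912  0.1477]
 [ 0.533  -0.0903  0.1451]
 [ 0.5611 -0.0882  0.1428]
 [ 0.5498 -0.0856  0.1594]
 [ 0.5583 -0.0821  0.1357]
 [ 0.5396 -0.0783  0.1592]
 [ 0.5497 -0.0744  0.1663]
 [ 0.546  -0.07    0.1729]
 [ 0.5427 -0.0664  0.1731]
 [ 0.5536 -0.061   0.1644]]
tray ((0.5126042366027832, 0.1244448646903038), (0.24096304178237915, 0.16539253294467926), 8.265151023864746)
tank ((0.5658587217330933, -0.28295230865478516), (0.2175665646791458, 0.2792340815067291), 5.167396545410156)
```

View pics/topcrop.png

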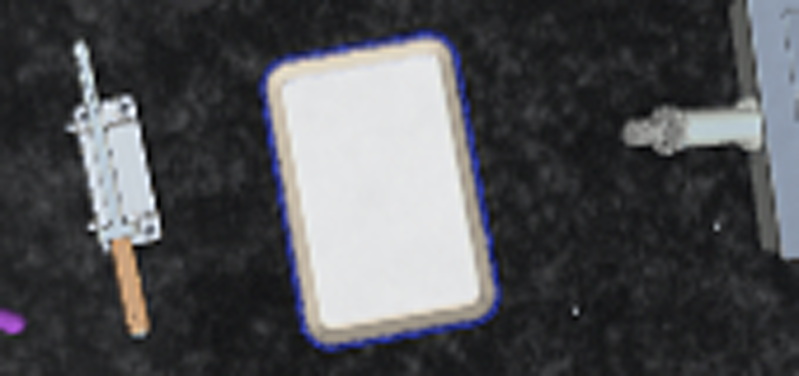

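The crop confirms one rod on the rest, with a wooden handle from (120,240) to (138,332). The plug knob end is at (630,133) and the tray is empty. Next I'll work out the pre-approach to the plug.

```bash
cat >> h.py <<'E'
def fr(yaw,el=40.):
    y,e=np.radians(yaw),np.radians(el); h=np.array([-np.sin(y),np.cos(y),0])
    a=h*np.cos(e)+[0,0,np.sin(e)]; z=h*np.sin(e)-[0,0,np.cos(e)]
    return np.c_[a,np.cross(z,a),z]
E
python3 - <<'E'
from h import *
im,d,p=load('top'); C,u,v=cloud(p,d)
k=(u>404)&(u<478)&(v>170)&(v<245)&(C[:,2]>.115)&(C[:,2]<.128)
print('tank',cv2.minAreaRect(C[k][:,:2].astype(np.float32)))
k=(u>365)&(u<403)&(v>200)&(v<225)&(C[:,2]>.09)&(C[:,1]>-.155)
T=C[k]; print(np.polyfit(T[:,1],T[:,0],1), np.polyfit(T[:,1],T[:,2],1),T[:,1].max(),T[:,2].max())
w=ctrl.camera_params('wrist'); s=ctrl.state(); R0=np.array(s['eef_rot'])
print('cam in tool', R0.T@(-w['R'].T@w['t']-s['tool_pos']), R0.T@w['R'].T)
R=fr(6.5); kn=np.array([.549,-.085,.157]); print(R)
move(kn-.16*R[:,2]+[-.0,0,0],R)
E
```

```text
tank ((0.5672718286514282, -0.29485106468200684), (0.21689507365226746, 0.2528660297393799), 5.1673970222473145)
[-0.08033296  0.5409416 ] [0.69736942 0.2155744 ] -0.057621517300412345 0.17722583129752287
cam in tool [ 0.07868905  0.00021196 -0.1412611 ] [[-5.86109551e-04 -9.52610467e-01 -3.04192300e-01]
 [ 9.99998723e-01 -1.01068998e-03  1.23831226e-03]
 [-1.48707333e-03 -3.04191186e-01  9.52609842e-01]]
[[-0.08671869  0.99357186 -0.07276562]
 [ 0.7611202   0.11320321  0.63865568]
 [ 0.64278761  0.         -0.76604444]]
dp [ 50.14 -31.18  -4.85] rot [ 28.83  32.61 -79.36]
```

Emit:
{"fn": "jog_arm", "kwargs": {
  "dp": [
    [0, 0, -4],
    [0, 0, -8],
    [4, -2, -12],
    [8, -4, -14],
    [12, -6, -14],
    [16, -8, -14],
    [20, -11, -14],
    [24, -14, -14],
    [28, -17, -14],
    [32, -20, -14],
    [36, -22, -14],
    [40, -25, -14]
  ],
  "rotation": [
    [0, 0, 0],
    [0, 0, 0],
    [0, 0, -6],
    [0, 0, -12],
    [0, 0, -18],
    [0, 0, -25],
    [0, 0, -32],
    [0, 0, -39],
    [0, 0, -46],
    [0, 0, -53],
    [0, 0, -60],
    [0, 0, -67]
  ],
  "hand": [1, 1, 1, 1, 1, 1, 1, 1, 1, 1, 1, 1]
}}

```text
time_s: 1.1
tool_pos: [0.4286, -0.3232, 0.3712]
eef_rot: [[0.159, 0.987, -0.0], [0.987, -0.159, -0.0], [-0.0, -0.0, -1.0]]
force: [0.5, -0.7, -0.4]
grip_width: 0.0856
grasp_force: 0.0
```

```bash
python3 - <<'E'
from h import *
R=fr(5.2); kn=np.array([.547,-.077,.157]); print(ctrl.state()['joint_pos'],ctrl.state()['tool_pos'])
move(kn-.14*R[:,2],R)
E
```

```text
[ 53.02187096  10.03804862 -22.2531624   93.40073749   3.89176508
  77.32943186  21.07074991] [ 0.42862651 -0.32324374  0.37122037]
dp [17.48 10.   10.69] rot [  5.    39.79 -13.77]
```

Emit:
{"fn": "jog_arm", "kwargs": {
  "dp": [
    [3, 1.6, 0],
    [6, 3.3, 1],
    [9, 5, 2],
    [12, 7, 4],
    [15, 8.5, 6],
    [17.5, 10, 8],
    [17.5, 10, 10.7],
    [17.5, 10, 10.7],
    [17.5, 10, 10.7]
  ],
  "rotation": [
    [0.8, 6.6, -2.3],
    [1.6, 13, -4.6],
    [2.5, 20, -7],
    [3.3, 26.5, -9.2],
    [4.1, 33, -11.5],
    [5, 39.8, -13.8],
    [5, 39.8, -13.8],
    [5, 39.8, -13.8],
    [5, 39.8, -13.8]
  ],
  "hand": [1, 1, 1, 1, 1, 1, 1, 1, 1]
}}

```text
time_s: 1.85
tool_pos: [0.5547, -0.1691, 0.2637]
eef_rot: [[-0.064, 0.996, -0.056], [0.763, 0.085, 0.641], [0.644, -0.002, -0.765]]
force: [0.3, 0.8, 1.2]
grip_width: 0.0855
grasp_force: 0.0
```

```bash
python3 - <<'E'
from h import *
im,d,p=snap('wrist'); s=ctrl.state(); print(s['joint_pos'],s['tool_pos'],s['time_s'])
R=fr(5.2)
for t in (0.,.025,.042): print(proj(p,np.array([.5485,-.096,.141])+t*R[:,0]))
cv2.imwrite('pics/w1.png',cv2.resize(im,(800,500)))
E
```

```text
[ 50.27435356  34.46241078 -30.02945088  85.1619309  -18.66728911
  83.99468061  32.07339401] [ 0.55526732 -0.16928866  0.26546158] 1.9
[[317.56119009 209.44835262]]
[[317.41540383 186.85586924]]
[[317.31180179 170.80557064]]
```

View pics/w1.png

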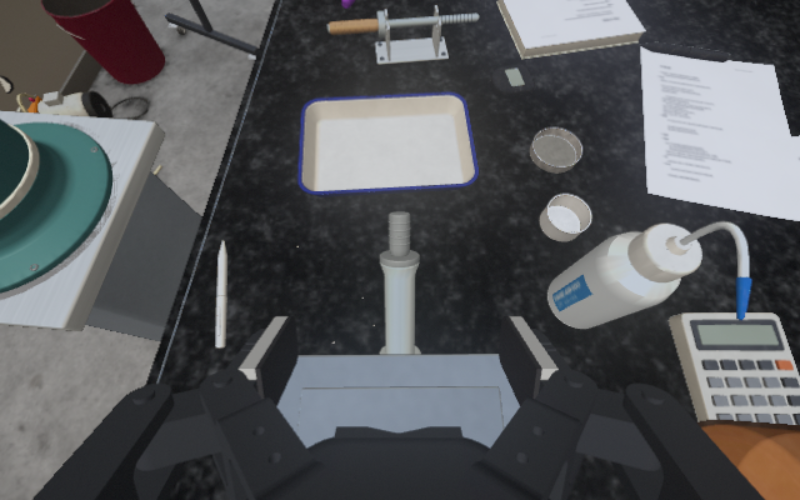

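The knob end is at (399,213), the flange at (400,257) and the tube foot at (400,350). My prediction is within about 2 px. The watch (515,77), lid (556,150), can (566,217) and bottle (630,280) are clear of the path.

```bash
python3 - <<'E'
from h import *
im,d,p=load('wrist'); C,u,v=cloud(p,d)
R=fr(5.2); m=np.array([.550,-.096,.141])
L=(C-m)@R
for n,a,b,r in(('knob',.006,.042,.02),('flange',-.0,.006,.03),('tube',-.09,-.02,.03)):
    k=(L[:,0]>a)&(L[:,0]<b)&(abs(L[:,1])<r)&(abs(L[:,2])<r)
    Q=L[k]; print(n,k.sum(),np.percentile(Q,[2,50,98],axis=0).round(4).tolist(), np.polyfit(Q[:,0],Q[:,1],1))
    if n=='tube': print(np.polyfit(Q[:,0],Q[:,2],1))
k=(abs(L[:,1])<.015)&(abs(L[:,2])<.02)&(L[:,0]>0)&(L[:,0]<.08); print('end',np.percentile(L[k,0],[90,98,100]))
move(m+.026*R[:,0]+.014*R[:,2],R); move(m+.026*R[:,0]-.05*R[:,2],R)
E
```

```text
knob 710 [[0.0061, -0.0124, -0.0125], [0.0205, 0.0002, -0.0049], [0.0411, 0.0137, 0.0075]] [-0.01268166  0.00071788]
flange 186 [[0.0001, -0.0158, -0.0155], [0.0032, -0.0, -0.0121], [0.0059, 0.017, 0.0004]] [-0.20689791  0.00080479]
tube 1416 [[-0.0892, -0.0177, -0.0296], [-0.0557, 0.0008, -0.0101], [-0.0216, 0.0195, 0.0013]] [-0.00817741  0.00015352]
[ 0.05923258 -0.00727504]
end [0.03911423 0.04242085 0.04267409]
dp [ 0.24  0.07 15.66] rot [ 0.25  0.05 -0.23]
dp [0.24 0.1  9.26] rot [ 0.25  0.05 -0.23]
```

Emit:
{"fn": "jog_arm", "kwargs": {
  "dp": [
    [0.1, 0, 4],
    [0.2, 0.1, 8],
    [0.2, 0.1, 12],
    [0.2, 0.1, 15.7],
    [0.2, 0.1, 15.7],
    [0.2, 0.1, 15.7],
    [0.2, 0.1, 15.7],
    [0.2, 0.1, 15.7],
    [0.2, 0.1, 15.7],
    [0.2, 0.1, 15.7],
    [0.2, 0.1, 15.7],
    [0.2, 0.1, 15.7]
  ],
  "rotation": [
    [0, 0, 0],
    [0.2, 0, -0.2],
    [0.2, 0, -0.2],
    [0.2, 0, -0.2],
    [0.2, 0, -0.2],
    [0.2, 0, -0.2],
    [0.2, 0, -0.2],
    [0.2, 0, -0.2],
    [0.2, 0, -0.2],
    [0.2, 0, -0.2],
    [0.2, 0, -0.2],
    [0.2, 0, -0.2]
  ],
  "hand": [1, 1, 1, 1, 1, 0, 0, 0, 0, 0, 0, 0],
  "grip_force": 40
}}

```text
time_s: 2.9
tool_pos: [0.5476, -0.0671, 0.1456]
eef_rot: [[-0.069, 0.996, -0.058], [0.763, 0.09, 0.64], [0.643, 0.0, -0.766]]
force: [-0.9, -2.2, 4.6]
grip_width: 0.0162
grasp_force: 39.0
```

Emit:
{"fn": "jog_arm", "kwargs": {
  "dp": [
    [0.5, 0, 0],
    [1.5, 0, 0],
    [2.5, 0, 0],
    [3.5, 0, 0],
    [4.5, 0, 0],
    [5.5, 0, 0],
    [6.5, 0, 0],
    [7.5, 0, 0],
    [8.5, 0, 0],
    [8.5, 0, 0]
  ],
  "rotation": [
    [0, 0, 0],
    [0, 0, 0],
    [0, 0, 0],
    [0, 0, 0],
    [0, 0, 0],
    [0, 0, 0],
    [0, 0, 0],
    [0, 0, 0],
    [0, 0, 0],
    [0, 0, 0]
  ],
  "hand": [0, 0, 0, 0, 0, 0, 0, 0, 0, 0]
}}

```text
time_s: 3.73
tool_pos: [0.5418, 0.0, 0.2014]
eef_rot: [[-0.071, 0.996, -0.058], [0.763, 0.092, 0.64], [0.643, 0.001, -0.766]]
force: [0.6, 0.1, -1.3]
grip_width: 0.0165
grasp_force: 39.0
```

```bash
python3 - <<'E'
from h import *
im,d,p=snap('wrist'); print(ctrl.state()['grip_width'])
cv2.imwrite('pics/w2.png',im)
R=fr(8,0); 
# tray long side along ~x: plug axis across or along; lay plug with stem toward -y
move([.51,.135,.12],R); move([.51,.135,.025],R)
E
```

```text
0.01638937569890597
dp [ 5.42 -1.92 15.07] rot [  1.01 -39.98  -2.63]
dp [-0.68 -1.93 22.35] rot [  1.01 -39.98  -2.63]
```

View pics/w2.png

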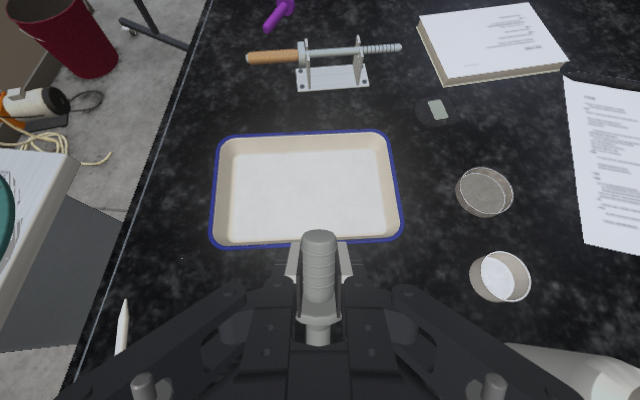

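The plug is out and held (knob at (318,260)), and the tray is clear ahead.

```bash
python3 - <<'E'
from h import *
R=fr(8,0)
move([.512,.152,.12],R); move([.512,.152,.014],R)
E
```

```text
dp [ 6.71 -1.56 16.15] rot [  1.01 -39.98  -2.63]
dp [-0.1  -1.57 24.27] rot [  1.01 -39.98  -2.63]
```

Emit:
{"fn": "jog_arm", "kwargs": {
  "dp": [
    [2, -0.3, 2],
    [4, -0.6, 5],
    [6, -0.9, 8],
    [6.7, -1.2, 11],
    [6.7, -1.6, 14],
    [6.7, -1.6, 16.2],
    [4, -1.6, 19.3],
    [2, -1.6, 21.8],
    [0.5, -1.6, 23.6],
    [-0.1, -1.6, 24.3],
    [-0.1, -1.6, 24.3],
    [-0.1, -1.6, 24.3]
  ],
  "rotation": [
    [0, -6.5, -0.4],
    [0.3, -13, -0.8],
    [0.5, -20, -1.3],
    [0.7, -27, -1.7],
    [0.8, -34, -2.2],
    [1, -40, -2.6],
    [1, -40, -2.6],
    [1, -40, -2.6],
    [1, -40, -2.6],
    [1, -40, -2.6],
    [1, -40, -2.6],
    [1, -40, -2.6]
  ],
  "hand": [0, 0, 0, 0, 0, 0, 0, 0, 0, 0, 0, 0]
}}

```text
time_s: 4.78
tool_pos: [0.5122, 0.151, 0.0139]
eef_rot: [[-0.136, 0.991, -0.001], [0.991, 0.136, 0.0], [0.0, -0.001, -1.0]]
force: [1.0, 0.3, 0.2]
grip_width: 0.0163
grasp_force: 39.2
```

Emit:
{"fn": "jog_arm", "kwargs": {
  "dp": [
    [0, 0, 0],
    [0, 0, 0],
    [0, 0, 0],
    [0, 0, 0],
    [0, 0, -1],
    [0, 0, -4],
    [0, 0, -8],
    [0, 0, -12],
    [0, 0, -16]
  ],
  "rotation": [
    [0, 0, 0],
    [0, 0, 0],
    [0, 0, 0],
    [0, 0, 0],
    [0, 0, 0],
    [0, 0, 0],
    [0, 0, 0],
    [0, 0, 0],
    [0, 0, 0]
  ],
  "hand": [0.35, 0.4, 0.5, 0.55, 0.6, 0.7, 0.8, 1, 1]
}}

```text
time_s: 5.53
tool_pos: [0.5112, 0.1516, 0.1759]
eef_rot: [[-0.138, 0.99, -0.001], [0.99, 0.138, 0.0], [0.0, -0.001, -1.0]]
force: [0.6, 0.4, -0.9]
grip_width: 0.0853
grasp_force: 0.0
```

```bash
python3 - <<'E'
from h import *
s=ctrl.state(); print(s['joint_pos'])
im,d,p=load('top'); 
im,d,p=snap('top'); cv2.imwrite('pics/top2.png',cv2.resize(im[140:280,220:440],None,fx=3.6,fy=3.6))
# rod axis fit from the top cloud: handle only (z>.05)
im,d,p=snap('wrist'); cv2.imwrite('pics/w3.png',im)
C,u,v=cloud(p,d); k=(C[:,2]>.045)&(C[:,2]<.075)&(C[:,1]>.27)&(C[:,1]<.4)&(C[:,0]<.68)&(C[:,0]>.37); print(k.sum())
Q=C[k]
if len(Q): print(np.polyfit(Q[:,0],Q[:,1],1),Q[:,0].min(),Q[:,0].max())
E
```

```text
[  0.75509251  19.95693648 -24.80687154 107.9767389   10.11971812
  54.2529875  -20.753165  ]
132
[0.15769026 0.23668817] 0.48465908447754946 0.5788777900725381
```

View pics/w3.png

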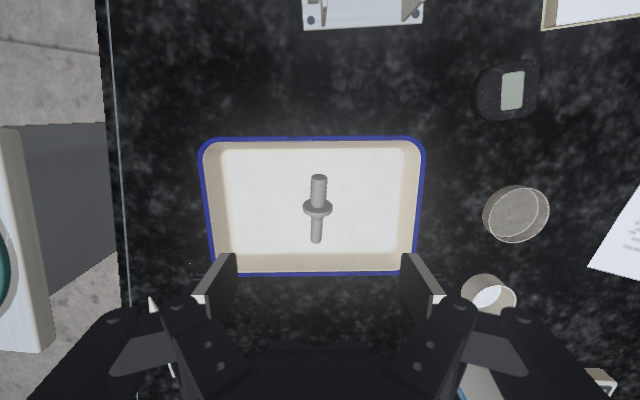

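The plug lies in the tray at (317,208). Now to the rod.

```bash
python3 - <<'E'
from h import *
move([.44,.322,.20],fr(100.5,0))
E
```

```text
dp [17.81 -5.01 -2.02] rot [  0.42   0.35 -92.59]
```

Emit:
{"fn": "jog_arm", "kwargs": {
  "dp": [
    [1, -0.5, -2],
    [3, -1, -3],
    [5, -1.5, -4],
    [7, -2, -4],
    [9, -2.5, -4],
    [11, -3, -4],
    [13, -3.5, -4],
    [15, -4, -4],
    [16, -4.5, -4],
    [17, -5, -4],
    [17.8, -5, -4],
    [17.8, -5, -4]
  ],
  "rotation": [
    [0, 0, -7],
    [0, 0, -14],
    [0, 0, -21],
    [0, 0, -28],
    [0, 0, -35],
    [0, 0, -42],
    [0, 0, -49],
    [0, 0, -56],
    [0, 0, -63],
    [0, 0, -70],
    [0, 0, -77],
    [0.3, 0.3, -84]
  ],
  "hand": [1, 1, 1, 1, 1, 1, 1, 1, 1, 1, 1, 1]
}}

```text
time_s: 6.63
tool_pos: [0.4368, 0.3225, 0.2143]
eef_rot: [[-0.999, -0.042, -0.007], [-0.042, 0.999, -0.0], [0.007, 0.0, -1.0]]
force: [-0.2, 0.3, -0.3]
grip_width: 0.0853
grasp_force: 0.0
```

Emit:
{"fn": "jog_arm", "kwargs": {
  "dp": [
    [0, 0, 1],
    [0, 0, 2],
    [0, 0, 2]
  ],
  "rotation": [
    [0, 0, -6],
    [0, 0, -8.6],
    [0, 0, -8.6]
  ],
  "hand": [1, 1, 1]
}}

```text
time_s: 6.88
tool_pos: [0.4372, 0.3202, 0.1924]
eef_rot: [[-0.983, -0.185, -0.009], [-0.185, 0.983, -0.002], [0.009, 0.0, -1.0]]
force: [0.2, -0.6, 0.1]
grip_width: 0.0856
grasp_force: 0.0
```

```bash
python3 - <<'E'
from h import *
im,d,p=snap('wrist'); cv2.imwrite('pics/w4.png',im); s=ctrl.state(); print(s['joint_pos'],s['tool_pos'])
C,u,v=cloud(p,d); L=(C-s['tool_pos'])@fr(100.5,0)
k=(C[:,2]>.035)&(C[:,2]<.075)&(abs(L[:,1])<.03)&(L[:,0]>-.05)&(L[:,0]<.06)
Q=C[k]; 
for a in np.arange(.39,.5,.008):
    q=Q[(Q[:,0]>=a)&(Q[:,0]<a+.008)]
    if len(q)>5: print(round(a+.004,3),len(q),np.percentile(q[:,1],[3,97]).round(4),q[:,2].max().round(4))
E
```

```text
[ -2.41609512  24.34715495 -46.25929865 105.04333681  19.85173479
  59.54677193  43.94251964] [0.43737012 0.32054456 0.19328389]
0.402 45 [0.3132 0.3244] 0.0554
0.41 129 [0.3118 0.3265] 0.0581
0.418 124 [0.3126 0.3281] 0.0578
0.426 125 [0.3141 0.3295] 0.0583
0.434 119 [0.3156 0.3313] 0.0586
0.442 120 [0.317  0.3328] 0.0584
0.45 118 [0.3184 0.3346] 0.0584
0.458 114 [0.3197 0.3362] 0.0588
0.466 112 [0.322  0.3377] 0.0584
0.474 112 [0.324  0.3481] 0.0579
0.482 319 [0.3181 0.3472] 0.0673
0.49 18 [0.3175 0.3306] 0.0653
```

View pics/w4.png

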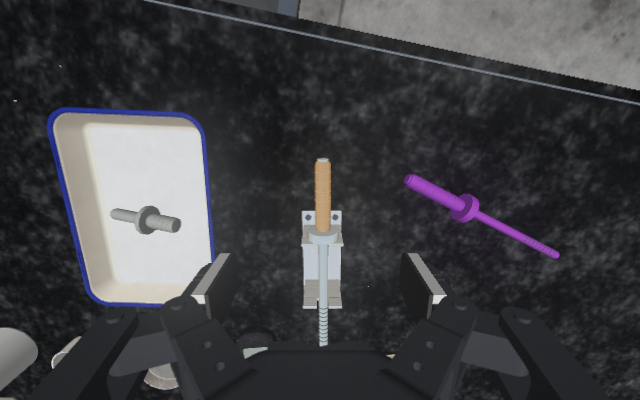

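The wooden-handled rod runs (322,160)–(322,235) with the collar at (322,237). The purple rod at (465,205) is left alone. I'll grasp at rod_grip.

```bash
python3 - <<'E'
from h import *
move([.4400,.3246,.033],fr(101,0))
E
```

```text
dp [-0.47  0.34 16.03] rot [ 0.03 -0.49 -0.56]
```

Emit:
{"fn": "jog_arm", "kwargs": {
  "dp": [
    [-0.4, 0.3, 4],
    [-0.5, 0.3, 8],
    [-0.5, 0.3, 12],
    [-0.5, 0.3, 15],
    [-0.5, 0.3, 16],
    [-0.5, 0.3, 16],
    [-0.5, 0.3, 16],
    [-0.5, 0.3, 16],
    [-0.5, 0.3, 16],
    [-0.5, 0.3, 16],
    [-0.5, 0.3, 16],
    [-0.5, 0.3, 16]
  ],
  "rotation": [
    [0, -0.5, -0.5],
    [0, -0.5, -0.5],
    [0, -0.5, -0.5],
    [0, -0.5, -0.5],
    [0, -0.5, -0.5],
    [0, -0.5, -0.5],
    [0, -0.5, -0.5],
    [0, -0.5, -0.5],
    [0, -0.5, -0.5],
    [0, -0.5, -0.5],
    [0, -0.5, -0.5],
    [0, -0.5, -0.5]
  ],
  "hand": [1, 1, 1, 1, 1, 1, 0, 0, 0, 0, 0, 0],
  "grip_force": 90
}}

```text
time_s: 7.93
tool_pos: [0.4412, 0.3248, 0.0338]
eef_rot: [[-0.982, -0.191, 0.002], [-0.191, 0.982, 0.002], [-0.002, 0.001, -1.0]]
force: [-0.5, 0.1, 2.3]
grip_width: 0.0146
grasp_force: 87.5
```

Emit:
{"fn": "jog_arm", "kwargs": {
  "dp": [
    [0, 0, 0],
    [0, 0, -0.5],
    [0, 0, -2],
    [0, 0, -4],
    [0, 0, -7],
    [0, 0, -10],
    [0, 0, -13],
    [0, 0, -16],
    [0, 0, -19],
    [0, 0, -22],
    [0, 0, -22]
  ],
  "rotation": [
    [0, 0, 0],
    [0, 0, 0],
    [0, 0, 0],
    [0, 0, 0],
    [0, 0, 0],
    [0, 0, 0],
    [0, 0, 0],
    [0, 0, 0],
    [0, 0, 0],
    [0, 0, 0],
    [0, 0, 0]
  ],
  "hand": [0, 0, 0, 0, 0, 0, 0, 0, 0, 0, 0]
}}

```text
time_s: 8.85
tool_pos: [0.4416, 0.326, 0.2586]
eef_rot: [[-0.982, -0.191, 0.006], [-0.191, 0.982, 0.004], [-0.007, 0.003, -1.0]]
force: [0.8, 0.8, 0.2]
grip_width: 0.0144
grasp_force: 87.9
```

```bash
cat > rod.py <<'E'
from h import *
# rod axis in tool frame from wrist depth
im,d,p=snap('wrist'); s=ctrl.state(); T=np.array(s['eef_rot']); C,u,v=cloud(p,d)
L=(C-s['tool_pos'])@T
def est():
    for n,a,b in(('handle',.013,.038),('shaft',-.2,-.062)):
        k=(L[:,0]>a)&(L[:,0]<b)&(abs(L[:,1])<.02)&(abs(L[:,2]+.017)<.02); Q=L[k]
        if len(Q)<10: print(n,len(Q)); continue
        x=np.linspace(Q[:,0].min(),Q[:,0].max(),7)
        for i in range(6):
            q=Q[(Q[:,0]>=x[i])&(Q[:,0]<x[i+1])]
            if len(q)>4: print(n,round((x[i]+x[i+1])/2,4),len(q),'y',np.percentile(q[:,1],[3,97]).round(4),'ztop',np.percentile(q[:,2],5).round(4))
    k=(abs(L[:,1])<.03)&(abs(L[:,2]+.017)<.03)&(L[:,0]>-.2)&(L[:,0]<.1); print('ends',L[k,0].min(),L[k,0].max())
est(); print(s['tool_pos'],s['grip_width'],s['joint_pos'].round(1))
E
python3 rod.py
```

```text
handle 0.0151 271 y [-0.0077  0.0079] ztop -0.0259
handle 0.0193 261 y [-0.0072  0.0078] ztop -0.0259
handle 0.0234 275 y [-0.0075  0.0078] ztop -0.0262
handle 0.0276 298 y [-0.0076  0.0077] ztop -0.0261
handle 0.0317 326 y [-0.0074  0.0077] ztop -0.0258
handle 0.0359 369 y [-0.0059  0.0062] ztop -0.0241
shaft 0
ends -0.04236330542362497 0.038267482416804215
[0.44121685 0.32519406 0.25587502] 0.014343189666517452 [ -0.5  20.6 -48.5 100.9  16.9  65.7  46.8]
```

```bash
python3 - <<'E'
from h import *
R=fr(5.2); m=np.array([.550,-.096,.141])+.0004*R[:,1]
P=m+.235*R[:,0]+.0174*R[:,2]; print(P)
move([.47,.17,.31],fr(5.2,0)); move(P,R)
z=np.load('top.npz'); C,u,v=cloud(z,z['d']); k=(C[:,2]>.12)&(C[:,0]>.58)&(C[:,1]>-.12)&(C[:,1]<.2); print(C[k].min(0),C[k].max(0))
E
```

```text
[0.53306896 0.09445428 0.27872591]
dp [  0.11 -15.77  -5.44] rot [ 0.32  0.13 95.8 ]
dp [ -4.62 -24.4   -2.31] rot [-33.    30.21  91.61]
[ 0.58066116 -0.11890504  0.1200459 ] [0.7971607  0.13649395 0.50269127]
```

Emit:
{"fn": "jog_arm", "kwargs": {
  "dp": [
    [0.5, -0.5, -2],
    [1.5, -1, -4],
    [2, -2, -5],
    [2, -3, -5.5],
    [2, -4, -5.5],
    [2, -5, -5.5],
    [2, -7, -5.5],
    [2, -9, -5.5],
    [1.5, -11, -5.5],
    [1, -13, -5.5],
    [0.5, -14.5, -5.5],
    [0, -15.8, -5.5]
  ],
  "rotation": [
    [0, 0, 6],
    [0, 0, 13],
    [0, 0, 20],
    [0, 0, 27],
    [0, 0, 34],
    [0, 0, 41],
    [0, 0, 48],
    [0, 0, 55],
    [0, 0, 62],
    [0, 0, 69],
    [0, 0, 76],
    [0, 0, 83]
  ],
  "hand": [0, 0, 0, 0, 0, 0, 0, 0, 0, 0, 0, 0]
}}

```text
time_s: 9.9
tool_pos: [0.4707, 0.1678, 0.307]
eef_rot: [[-0.302, 0.953, -0.001], [0.953, 0.302, 0.0], [0.0, -0.001, -1.0]]
force: [-0.2, 0.1, -1.5]
grip_width: 0.0145
grasp_force: 88.0
```

```bash
python3 - <<'E'
from h import *
R=fr(5.2); m=np.array([.550,-.096,.141])+.0004*R[:,1]
P=m+.235*R[:,0]+.0174*R[:,2]
move(P,R);print(ctrl.state()['joint_pos'])
E
```

```text
dp [-8.88  3.73  2.82] rot [-4.36 39.82 11.88]
[  7.1135983    9.0816916  -33.5947669  103.49689902   5.33197786
  69.02954735 -10.4589605 ]
```

Emit:
{"fn": "jog_arm", "kwargs": {
  "dp": [
    [0, 0, 0],
    [-1, 0.5, 0.2],
    [-2, 1, 0.5],
    [-4, 2, 1],
    [-6, 3, 2],
    [-8, 3.5, 2.6],
    [-8.9, 3.7, 2.8],
    [-8.9, 3.7, 2.8],
    [-8.9, 3.7, 2.8]
  ],
  "rotation": [
    [-0.7, 6.6, 2],
    [-1.5, 13.2, 4],
    [-2.2, 20, 6],
    [-2.9, 26.5, 8],
    [-3.6, 33, 10],
    [-4.4, 39.8, 11.9],
    [-4.4, 39.8, 11.9],
    [-4.4, 39.8, 11.9],
    [-4.4, 39.8, 11.9]
  ],
  "hand": [0, 0, 0, 0, 0, 0, 0, 0, 0]
}}

```text
time_s: 10.65
tool_pos: [0.5331, 0.0958, 0.2788]
eef_rot: [[-0.073, 0.995, -0.062], [0.762, 0.096, 0.64], [0.643, -0.0, -0.766]]
force: [-0.3, 0.8, -0.9]
grip_width: 0.0143
grasp_force: 88.1
```

```bash
python3 - <<'E'
from h import *
R=fr(5.2); m=np.array([.550,-.096,.141])+.0004*R[:,1]
P=m+.235*R[:,0]+.0174*R[:,2]
move(P,R);print(ctrl.state()['joint_pos'])
# check tip/mouth in top and scene views
for n in('top','scene'):
    im,d,p=snap(n); s=ctrl.state(); T=np.array(s['eef_rot']); g=s['tool_pos']-.0174*T[:,2]
    tip=g-.198*T[:,0]; uv=proj(p,np.array([tip,m,m-.09*R[:,0]])); print(n,uv)
    c=uv[:2].mean(0).astype(int); c0=c-[25,20]
    big=cv2.resize(im[c0[1]:c0[1]+40,c0[0]:c0[0]+50],None,fx=8,fy=8,interpolation=cv2.INTER_CUBIC)
    for q in uv: cv2.circle(big,tuple(np.round((q-c0+.5)*8).astype(int).tolist()),3,(0,0,255),-1)
    globals()[n]=big
cv2.imwrite('pics/pre.png',np.hstack([top,scene]))
E
```

```text
dp [-0.11 -0.02 -0.08] rot [-0.23 -0.05  0.24]
[ 30.1508844   21.18857227 -28.43571037 102.34692138 -32.02424447
  68.79868847  22.8245829 ]
top [[374.28701208 212.30057898]
 [382.27021008 212.0327014 ]
 [398.883961   210.67428963]]
scene [[360.77138931 159.62715198]
 [364.16993137 159.26669912]
 [369.9770934  158.75876991]]
```

View pics/pre.png

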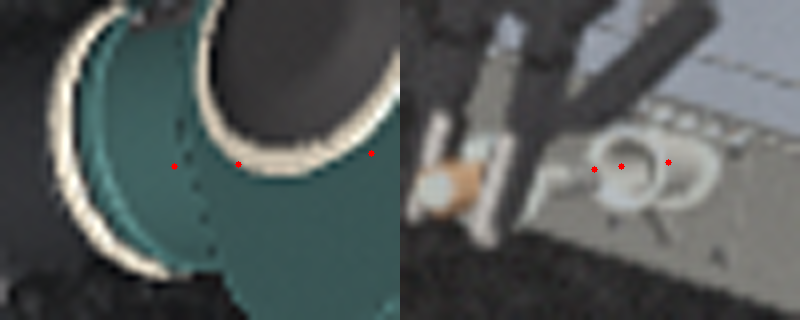

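In the scene crop the bore centre at (627,170) matches my mouth mark at (621,167) within 1 original px, and the rod tip lies on the axis. Inserting.

Emit:
{"fn": "jog_arm", "kwargs": {
  "dp": [
    [-1, 0, 0],
    [-2, 0, 0],
    [-3, 0, 0],
    [-4, 0, 0],
    [-5, 0, 0],
    [-6, 0, 0],
    [-7, 0, 0],
    [-8, 0, 0],
    [-8, 0, 0]
  ],
  "rotation": [
    [0, 0, 0.2],
    [0, 0, 0.2],
    [0, 0, 0.2],
    [0, 0, 0.2],
    [0, 0, 0.2],
    [0, 0, 0.2],
    [0, 0, 0.2],
    [0, 0, 0.2],
    [0, 0, 0.2]
  ],
  "hand": [0, 0, 0, 0, 0, 0, 0, 0, 0]
}}

```text
time_s: 11.5
tool_pos: [0.5395, 0.0333, 0.227]
eef_rot: [[-0.07, 0.996, -0.061], [0.763, 0.092, 0.64], [0.643, -0.002, -0.766]]
force: [-0.9, 0.1, -2.3]
grip_width: 0.0145
grasp_force: 88.1
```

```bash
cat > st.py <<'E'
from h import *
R=fr(5.2); m=np.array([.550,-.096,.141])+.0004*R[:,1]
s=ctrl.state(); T=np.array(s['eef_rot']); g=s['tool_pos']-.0174*T[:,2]
print('F local',(T.T@s['force']).round(1),'tq',(T.T@s['ft_torque']).round(2),'grip local mm',((g-m)@R*1000).round(1)); move(m+.048*R[:,0]+.0174*R[:,2],R)
E
python3 st.py; python3 rod.py
```

```text
F local [-1.4 -0.8  1.8] tq [ 0.07 -0.92  0.07] grip local mm [1.546e+02 9.000e-01 1.000e-01]
dp [-1.066e+01 -9.000e-02 -1.000e-02] rot [-0.14 -0.02  0.02]
handle 0.015 270 y [-0.0073  0.0083] ztop -0.0239
handle 0.019 265 y [-0.0068  0.0082] ztop -0.0238
handle 0.023 266 y [-0.0071  0.0082] ztop -0.0238
handle 0.027 282 y [-0.0071  0.0081] ztop -0.0237
handle 0.031 317 y [-0.0068  0.0081] ztop -0.0235
handle 0.0351 349 y [-0.0051  0.0064] ztop -0.0217
shaft 0
ends -0.04333764344324328 0.037054757254654354
[0.53949359 0.03428306 0.22779331] 0.01422309760868943 [ 33.5  26.4 -26.  102.1 -29.7  67.9  29. ]
```

Emit:
{"fn": "jog_arm", "kwargs": {
  "dp": [
    [-1, 0, 0],
    [-2, 0, 0],
    [-3, 0, 0],
    [-4, 0, 0],
    [-5, 0, 0],
    [-6, 0, 0],
    [-7, 0, 0],
    [-7, 0, 0]
  ],
  "rotation": [
    [0, 0, 0],
    [0, 0, 0],
    [0, 0, 0],
    [0, 0, 0],
    [0, 0, 0],
    [0, 0, 0],
    [0, 0, 0],
    [0, 0, 0]
  ],
  "hand": [0, 0, 0, 0, 0, 0, 0, 0]
}}

```text
time_s: 12.22
tool_pos: [0.5444, -0.0201, 0.182]
eef_rot: [[-0.07, 0.996, -0.061], [0.763, 0.093, 0.64], [0.643, -0.002, -0.766]]
force: [-0.4, -0.6, -0.7]
grip_width: 0.0145
grasp_force: 88.1
```

```bash
python3 st.py; python3 rod.py|head -2
```

```text
F local [-0.8 -0.4  0.1] tq [ 0.05 -0.93  0.09] grip local mm [84.6  1.   0.1]
dp [-3.66 -0.1  -0.02] rot [-0.14 -0.02  0.02]
handle 0.015 275 y [-0.0073  0.0083] ztop -0.0239
handle 0.019 255 y [-0.0067  0.0082] ztop -0.0237
```

Emit:
{"fn": "jog_arm", "kwargs": {
  "dp": [
    [-0.8, 0, 0],
    [-1.6, 0, 0],
    [-2.4, 0, 0],
    [-3, 0, 0],
    [-3.2, 0, 0],
    [-3.4, 0, 0],
    [-3.4, 0, 0]
  ],
  "rotation": [
    [0, 0, 0],
    [0, 0, 0],
    [0, 0, 0],
    [0, 0, 0],
    [0, 0, 0],
    [0, 0, 0],
    [0, 0, 0]
  ],
  "hand": [0, 0, 0, 0, 0, 0, 0]
}}

```text
time_s: 12.85
tool_pos: [0.547, -0.0443, 0.1615]
eef_rot: [[-0.072, 0.996, -0.061], [0.762, 0.094, 0.64], [0.643, -0.0, -0.766]]
force: [-0.3, -1.1, -2.1]
grip_width: 0.0141
grasp_force: 88.1
```

```bash
python3 st.py
```

```text
F local [-2.1 -0.4  0.9] tq [ 0.21 -1.09  0.14] grip local mm [52.8  1.4  0.2]
dp [-0.48 -0.13 -0.02] rot [-0.15 -0.03  0.14]
```

Emit:
{"fn": "jog_arm", "kwargs": {
  "dp": [
    [-0.15, 0, 0],
    [-0.3, 0, 0],
    [-0.45, 0, 0],
    [-0.45, 0, 0]
  ],
  "rotation": [
    [0, 0, 0],
    [0, 0, 0],
    [0, 0, 0],
    [0, 0, 0]
  ],
  "hand": [0, 0, 0, 0]
}}

```text
time_s: 13.18
tool_pos: [0.5473, -0.0452, 0.1603]
eef_rot: [[-0.074, 0.995, -0.063], [0.76, 0.097, 0.643], [0.646, 0.0, -0.763]]
force: [-5.7, 9.9, 16.6]
grip_width: 0.0142
grasp_force: 89.0
```

```bash
python3 st.py
```

```text
F local [18.6 -4.7 -6. ] tq [1.09 2.86 0.26] grip local mm [51.3  1.6  0.4]
dp [-0.33 -0.15 -0.05] rot [-0.23 -0.23  0.3 ]
```

```bash
python3 rod.py; python3 - <<'E'
from h import *
im,d,p=load('wrist'); R=fr(5.2); m=np.array([.550,-.096,.141])
s=ctrl.state();T=np.array(s['eef_rot']); g=s['tool_pos']-.0174*T[:,2]
uv=proj(p,[m-.0135*R[:,2],g-.048*T[:,0]-.0175*T[:,2]]); print(uv)
c=uv.mean(0).astype(int); im=im[max(0,c[1]-70):c[1]+50,c[0]-80:c[0]+80]
a=cv2.resize(im,None,fx=3,fy=3,interpolation=cv2.INTER_CUBIC)
im,d,p=snap('scene'); c=proj(p,m)[0].astype(int)
b=cv2.resize(im[c[1]-20:c[1]+20,c[0]-30:c[0]+10],None,fx=8,fy=8,interpolation=cv2.INTER_CUBIC)
h=max(a.shape[0],b.shape[0]); f=lambda q:cv2.copyMakeBorder(q,0,h-q.shape[0],0,0,0)
cv2.imwrite('pics/seat.png',np.hstack([f(a),f(b)])); print(a.shape,b.shape)
E
```

```text
handle 0.0151 271 y [-0.0072  0.0085] ztop -0.0235
handle 0.0192 271 y [-0.0067  0.0085] ztop -0.0234
handle 0.0234 282 y [-0.007   0.0088] ztop -0.0236
handle 0.0276 283 y [-0.0065  0.0083] ztop -0.0233
handle 0.0317 317 y [-0.0064  0.0083] ztop -0.0232
handle 0.0359 362 y [-0.0051  0.0072] ztop -0.0215
shaft 0
ends -0.0418974543044512 0.038378818105961686
[ 0.5472732  -0.04524622  0.16034011] 0.014366023049611187 [ 37.4  34.4 -22.9  99.4 -26.3  67.3  36.3]
[[312.28716551 373.47028556]
 [316.68633848 374.58727603]]
(288, 480, 3) (320, 320, 3)
```

View pics/seat.png

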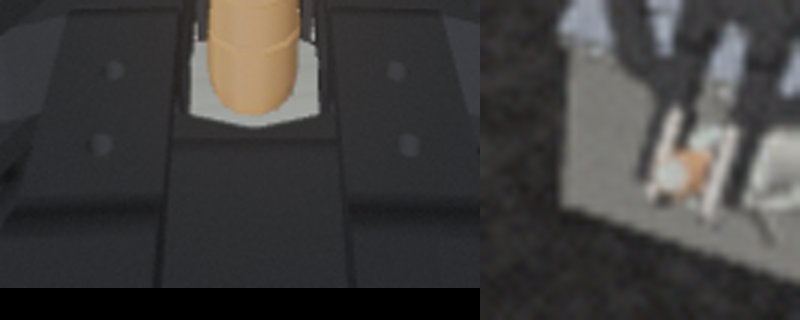

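Emit:
{"fn": "jog_arm", "kwargs": {
  "dp": [
    [0, -0.1, 0],
    [0, -0.15, 0],
    [-0.1, -0.15, 0],
    [-0.2, -0.15, 0],
    [-0.2, -0.15, 0]
  ],
  "rotation": [
    [0, 0, 0],
    [0, 0, 0],
    [0, 0, 0],
    [0, 0, 0],
    [0, 0, 0]
  ],
  "hand": [0, 0, 0, 0, 0]
}}

```text
time_s: 13.7
tool_pos: [0.5469, -0.0453, 0.1603]
eef_rot: [[-0.076, 0.995, -0.062], [0.759, 0.098, 0.644], [0.647, 0.002, -0.762]]
force: [-1.0, 17.5, 24.0]
grip_width: 0.014
grasp_force: 89.1
```

```bash
python3 st.py; python3 rod.py | tail -2
```

```text
F local [28.9  0.8 -6.9] tq [-0.09  5.08  0.24] grip local mm [51.2  1.1  0.4]
dp [-0.33 -0.11 -0.04] rot [-0.17 -0.32  0.42]
ends -0.04184346297052308 0.03835335114687755
[ 0.54686558 -0.04532672  0.16030031] 0.014380567902333259 [ 37.5  34.4 -23.   99.4 -26.4  67.3  36.5]
```

A hard stop at 29 N, about 3 mm before the expected seat. I'll ease off the push, let go, look straight at the collar and rim, then regrasp.

Emit:
{"fn": "jog_arm", "kwargs": {
  "dp": [
    [0.2, 0, 0],
    [0.4, 0, 0],
    [0.4, 0, 0],
    [0.4, 0, 0],
    [0.4, 0, 0],
    [0.4, 0, 0],
    [0.4, 0, 0],
    [0.4, 0, -2],
    [0.4, 0, -5],
    [0.4, 0, -8.5],
    [0.4, 0, -12],
    [0.4, 0, -12]
  ],
  "rotation": [
    [0, 0, 0],
    [0, 0, 0],
    [0, 0, 0],
    [0, 0, 0],
    [0, 0, 0],
    [0, 0, 0],
    [0, 0, 0],
    [0, 0, 0],
    [0, 0, 0],
    [0, 0, 0],
    [0, 0, 0],
    [0, 0, 0]
  ],
  "hand": [0, 0, 0, 0.5, 0.8, 1, 1, 1, 1, 1, 1, 1]
}}

```text
time_s: 14.75
tool_pos: [0.5546, -0.1281, 0.256]
eef_rot: [[-0.072, 0.996, -0.054], [0.766, 0.089, 0.637], [0.639, 0.005, -0.769]]
force: [0.3, -1.1, 0.6]
grip_width: 0.0852
grasp_force: 0.0
```

```bash
python3 - <<'E'
from h import *
im,d,p=snap('wrist'); C,u,v=cloud(p,d); R=fr(5.2); m=np.array([.550,-.096,.141])
L=(C-m)@R; k0=(abs(L[:,1])<.025)&(abs(L[:,2])<.025)
for a in np.arange(-.03,.1,.004):
    q=L[k0&(L[:,0]>=a)&(L[:,0]<a+.004)]
    if len(q)>4: print(round(a+.002,3),len(q),'y',np.percentile(q[:,1],[3,97]).round(4),'ztop',np.percentile(q[:,2],4).round(4))
k=k0&(L[:,0]<.12); print('end',np.percentile(L[k,0],[98,100]), ctrl.state()['tool_pos'])
c=proj(p,m+.02*R[:,0])[0].astype(int); print(c)
cv2.imwrite('pics/seat2.png',cv2.resize(im[max(0,c[1]-60):c[1]+60,c[0]-70:c[0]+70],None,fx=5,fy=5,interpolation=cv2.INTER_CUBIC)[:600])
E
```

```text
-0.028 96 y [-0.0123  0.0121] ztop -0.0119
-0.024 88 y [-0.0111  0.0123] ztop -0.012
-0.02 98 y [-0.0121  0.0129] ztop -0.0122
-0.016 91 y [-0.0113  0.0121] ztop -0.0121
-0.012 81 y [-0.0109  0.0124] ztop -0.0122
-0.008 77 y [-0.0118  0.0127] ztop -0.0136
-0.004 84 y [-0.0127  0.0141] ztop -0.0145
0.0 153 y [-0.0148  0.0155] ztop -0.0153
0.004 129 y [-0.0137  0.0176] ztop -0.0134
0.008 148 y [-0.0147  0.0175] ztop -0.0136
0.012 289 y [-0.0132  0.0166] ztop -0.0114
0.016 60 y [-0.0059  0.0087] ztop -0.0046
0.02 64 y [-0.0059  0.0097] ztop -0.0045
0.024 67 y [-0.0059  0.0096] ztop -0.0046
0.028 71 y [-0.0058  0.0096] ztop -0.0049
0.032 63 y [-0.0058  0.0095] ztop -0.0045
0.036 72 y [-0.0058  0.0095] ztop -0.0046
0.04 69 y [-0.0057  0.0095] ztop -0.0049
0.044 70 y [-0.0067  0.0094] ztop -0.0047
0.048 77 y [-0.0066  0.0094] ztop -0.0046
0.052 73 y [-0.0066  0.0092] ztop -0.0045
0.056 74 y [-0.0066  0.0093] ztop -0.0044
0.06 73 y [-0.0065  0.0093] ztop -0.0046
0.064 76 y [-0.0065  0.0092] ztop -0.0046
0.068 79 y [-0.0065  0.0092] ztop -0.0046
0.072 80 y [-0.0064  0.0091] ztop -0.0042
0.076 81 y [-0.0063  0.0091] ztop -0.0048
0.08 78 y [-0.0063  0.0091] ztop -0.0044
0.084 82 y [-0.0054  0.009 ] ztop -0.0042
0.088 65 y [-0.0036  0.0073] ztop -0.002
end [0.08514258 0.08909509] [ 0.5539545  -0.12574104  0.25370894]
[315 226]
```

View pics/seat2.png

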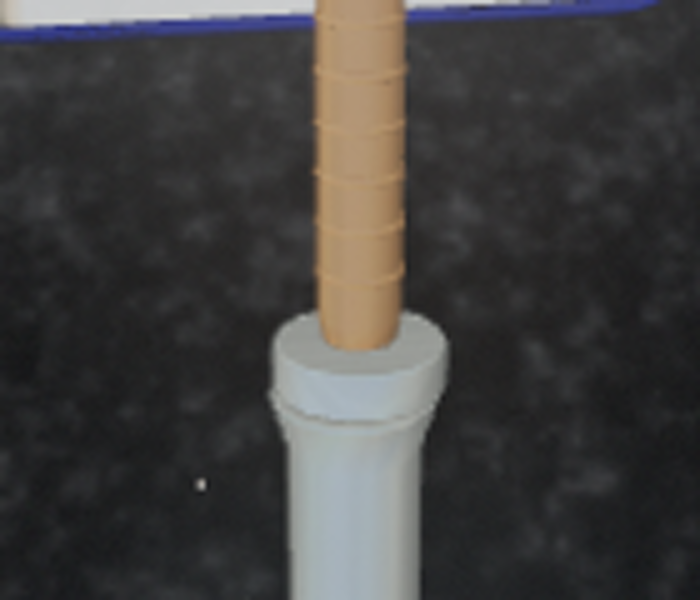

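The last picture shows the collar (360,370) sitting flush and concentric on the tube rim, with no gap, so the rod is seated and my mouth estimate was about 2.5 mm short. Regrasping the handle.

```bash
python3 - <<'E'
from h import *
R=fr(5.2); m=np.array([.550,-.096,.141])
move(m+R@[.051,.0015,.0039+.017],R)
E
```

```text
dp [ 0.19  0.   12.65] rot [0.11 0.15 0.12]
```

Emit:
{"fn": "jog_arm", "kwargs": {
  "dp": [
    [0.2, 0, 3],
    [0.2, 0, 6.5],
    [0.2, 0, 10],
    [0.2, 0, 12.5],
    [0.2, 0, 12.6],
    [0.2, 0, 12.6],
    [0.2, 0, 12.6],
    [0.2, 0, 12.6],
    [0.2, 0, 12.6],
    [0.2, 0, 12.6],
    [0.2, 0, 12.6],
    [0.2, 0, 12.6]
  ],
  "rotation": [
    [0, 0, 0],
    [0, 0, 0],
    [0, 0, 0],
    [0, 0, 0],
    [0, 0, 0],
    [0, 0, 0],
    [0, 0, 0],
    [0, 0, 0],
    [0, 0, 0],
    [0, 0, 0],
    [0, 0, 0],
    [0, 0, 0]
  ],
  "hand": [1, 1, 1, 1, 1, 1, 0, 0, 0, 0, 0, 0],
  "grip_force": 90
}}

```text
time_s: 15.8
tool_pos: [0.5453, -0.041, 0.157]
eef_rot: [[-0.072, 0.996, -0.06], [0.763, 0.094, 0.64], [0.643, 0.0, -0.766]]
force: [-0.6, -1.0, 1.7]
grip_width: 0.0146
grasp_force: 88.1
```

```bash
python3 st.py; python3 rod.py
```

```text
F local [ 0.3 -0.7 -1.9] tq [ 0.02 -0.69  0.03] grip local mm [52.5 -0.   5.8]
dp [-0.45  0.   -0.58] rot [-0.12 -0.01  0.16]
handle 0.015 281 y [-0.007   0.0087] ztop -0.0273
handle 0.019 275 y [-0.0065  0.0082] ztop -0.0272
handle 0.0231 277 y [-0.0068  0.0086] ztop -0.0273
handle 0.0271 303 y [-0.0068  0.0085] ztop -0.0271
handle 0.0311 335 y [-0.0067  0.0085] ztop -0.0268
handle 0.0352 379 y [-0.0049  0.0067] ztop -0.0251
shaft 0
ends -0.04287450118563622 0.03717533691546576
[ 0.54533527 -0.04098172  0.15698129] 0.014946525202098847 [ 37.2  34.2 -23.  100.1 -26.4  66.4  36.2]
```

Emit:
{"fn": "jog_arm", "kwargs": {
  "dp": [
    [0.3, 0, 0],
    [1.5, 0, -0.1],
    [3, 0, -0.2],
    [4.5, 0, -0.2],
    [6, 0, -0.2],
    [7.5, 0, -0.2],
    [9, 0, -0.2],
    [10.5, 0, -0.2],
    [12, 0, -0.2],
    [14, 0, -0.2],
    [16, 0, -0.2],
    [18.5, 0, -0.2]
  ],
  "rotation": [
    [0, 0, 0],
    [0, 0, 0],
    [0, 0, 0],
    [0, 0, 0],
    [0, 0, 0],
    [0, 0, 0],
    [0, 0, 0],
    [0, 0, 0],
    [0, 0, 0],
    [0, 0, 0],
    [0, 0, 0],
    [0, 0, 0]
  ],
  "hand": [0, 0, 0, 0, 0, 0, 0, 0, 0, 0, 0, 0]
}}

```text
time_s: 16.85
tool_pos: [0.5316, 0.0997, 0.2779]
eef_rot: [[-0.071, 0.996, -0.061], [0.762, 0.094, 0.64], [0.643, -0.001, -0.766]]
force: [1.5, -0.9, -0.4]
grip_width: 0.0145
grasp_force: 87.7
```

```bash
python3 st.py; python3 rod.py; python3 - <<'E'
from h import *
# final: level rod, tip over tray centre (.512,.124): grip = tip+.198*a
R=fr(5.2,0); T=np.array([.512,.135,.25]); move(T+.198*R[:,0],R); print(T+.198*R[:,0])
E
```

```text
F local [-1.   1.4 -0.3] tq [-0.01 -0.79  0.04] grip local mm [238.6  -0.9   4.1]
dp [-19.06   0.06  -0.42] rot [-0.15 -0.02  0.1 ]
handle 0.0145 211 y [-0.007   0.0078] ztop -0.0275
handle 0.0176 222 y [-0.0071  0.0083] ztop -0.0277
handle 0.0206 223 y [-0.0073  0.0082] ztop -0.0274
handle 0.0237 236 y [-0.007   0.0082] ztop -0.0274
handle 0.0267 270 y [-0.0065  0.0077] ztop -0.0268
handle 0.0298 293 y [-0.0046  0.0059] ztop -0.025
shaft 0
ends -0.04887880556800735 0.03129234523960845
[0.53161248 0.10436592 0.28159994] 0.014575287017205063 [ 29.7  20.7 -28.8 102.6 -32.4  68.4  22.4]
dp [15.6  -1.51 17.25] rot [  0.   -40.07   0.47]
[0.49405475 0.33218511 0.25      ]
```

The rod is out; levelling it over the tray.

Emit:
{"fn": "jog_arm", "kwargs": {
  "dp": [
    [1, 0, 0],
    [2.5, -0.2, 1],
    [4.5, -0.4, 2.5],
    [6.5, -0.6, 4.5],
    [8.5, -0.8, 7],
    [10.5, -1, 9.5],
    [12.5, -1.2, 12],
    [14, -1.4, 14.5],
    [15, -1.5, 16.3],
    [15.6, -1.5, 17.2],
    [15.6, -1.5, 17.2],
    [15.6, -1.5, 17.2]
  ],
  "rotation": [
    [0, -3, 0],
    [0, -8, 0],
    [0, -13, 0.1],
    [0, -18, 0.2],
    [0, -23, 0.3],
    [0, -28, 0.4],
    [0, -33, 0.5],
    [0, -37, 0.5],
    [0, -40, 0.5],
    [0, -40, 0.5],
    [0, -40, 0.5],
    [0, -40, 0.5]
  ],
  "hand": [0, 0, 0, 0, 0, 0, 0, 0, 0, 0, 0, 0]
}}

```text
time_s: 17.9
tool_pos: [0.4949, 0.3269, 0.2459]
eef_rot: [[-0.087, 0.996, -0.004], [0.996, 0.087, 0.001], [0.001, -0.004, -1.0]]
force: [0.4, 0.2, -0.9]
grip_width: 0.0147
grasp_force: 87.8
```

Emit:
{"fn": "jog_arm", "kwargs": {
  "dp": [
    [0, 0, 0],
    [0, 0, 0],
    [0, 0, 0],
    [0, 0, 0]
  ],
  "rotation": [
    [0, 0, 0],
    [0, 0, 0],
    [0, 0, 0],
    [0, 0, 0]
  ],
  "hand": [0, 0, 0, 0]
}}

```text
time_s: 18.23
tool_pos: [0.4958, 0.3257, 0.2462]
eef_rot: [[-0.085, 0.996, -0.003], [0.996, 0.085, 0.0], [0.0, -0.003, -1.0]]
force: [0.1, 0.6, -0.2]
grip_width: 0.0147
grasp_force: 87.8
```

```bash
python3 rod.py; python3 - <<'E'
from h import *
s=ctrl.state(); T=np.array(s['eef_rot']); g=s['tool_pos']-.019*T[:,2]; print('tip pred',g-.198*T[:,0],T[:,0],np.abs(s['qvel']).max())
for n in('top','scene'):
    im,d,p=snap(n); C,u,v=cloud(p,d); L=(C-g)@T
    k=(L[:,0]>-.25)&(L[:,0]<-.055)&(abs(L[:,1])<.02)&(abs(L[:,2])<.03); Q=L[k]; print(n,len(Q))
    if len(Q)>10: print('tip',Q[:,0].min(),'slope y,z deg',np.degrees(np.polyfit(Q[:,0],Q[:,1],1)[0]),np.degrees(np.polyfit(Q[:,0],Q[:,2],1)[0]))
    k=(C[:,0]>.45)&(C[:,0]<.57)&(C[:,1]>.07)&(C[:,1]<.18)&(C[:,2]>.015)&(C[:,2]<.06); print('plug pts',k.sum(),C[k].mean(0) if k.any() else '')
E
```

```text
handle 0.0151 291 y [-0.0069  0.0088] ztop -0.0272
handle 0.0193 273 y [-0.0064  0.0082] ztop -0.0269
handle 0.0234 298 y [-0.0068  0.0086] ztop -0.0273
handle 0.0276 301 y [-0.0067  0.0086] ztop -0.0271
handle 0.0317 343 y [-0.0066  0.0085] ztop -0.027
handle 0.0358 384 y [-0.0048  0.0067] ztop -0.0249
shaft 0
ends -0.04250430573205518 0.03791357571473868
[0.49568673 0.32594226 0.24619219] 0.014384264352908105 [-14.2  22.3 -28.4  95.4  11.3  65.4 -40.7]
tip pred [0.5126167  0.12865823 0.26509689] [-8.52520754e-02  9.96359299e-01  4.80943016e-04] 0.33067702137604427
top 158
tip -0.20025025121900183 slope y,z deg 0.16535727161899108 0.0551605840702396
plug pts 65 [0.51786138 0.11859484 0.02678921]
scene 149
tip -0.198700418732622 slope y,z deg -0.5809133459254361 -0.16189624250226714
plug pts 140 [0.5145592  0.13351711 0.02821302]
```

The rod is level within 0.2°, its tip at (0.513, 0.129, 0.265) is over the tray, and the plug is still in the tray. Handing in.

```bash
python3 -c "
from workcell import ctrl
print(ctrl.job_done())"
```

```text
the job is handed in; nothing more can be done
None
```

The job is handed in after about 18 s of robot time: the plug lies in the blue-rimmed tray, the rod was seated collar on rim (I let go briefly to check, then regrasped) and drawn right out, and it is now held level and still with its tip about 265 mm above the tray; the bystanders and the purple rod were never touched.

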